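# Click the light baffle's mast onto its post

## Task

Take the light baffle (the tall tube with the black plate) off its parking peg and slide it down over the steel post in the foot until it sits fully home, then turn it on the post until the post's spring button clicks out through the hole in the tube. Work gently: do not ram the tube down and do not keep twisting once the button has caught; leave the baffle standing there by itself and the other things on the bench as they are.

Things in the scene. Friction and masses are not known exactly. Their poses are not given: they have to be found in the camera images.
- mast: The light baffle: upright aluminium tube 190 mm tall, 33 mm outside, 27.5 mm bore, about 0.26 kg, flat black cap on top, a ferrule at the foot, a hole and a black plate. Above 130 mm it is bare and may be gripped from any side. Origin: on the axis at the ferrule's bottom; z up the tube, x towards the hole, plate at -x. Starts upright on one of the stand's two pegs, slab top at its origin.
- mouth (a point): The mast's bottom centre (its origin): ferrule 44 mm in diameter, 14 mm tall, with a bell mouth 38.6 mm wide at the bottom, narrowing to the 27.5 mm bore 10 mm up. Lowered over the post, the bell presses the spring button in; that takes about 3 to 12 N downward.
- hole (a point): Middle of the mast's hole on the tube's outer face: 9.5 mm wide and high, 24 mm above the mast's bottom, on its +x side.
- plate (a point): Middle of the mast's black plate, 85 x 85 x 3 mm: it reaches from 20 to 105 mm from the tube's axis along the mast's -x and from 45 to 130 mm above its bottom.
- stand: Accessory stand, fixed: a grey slab 110 x 240 x 12 mm with two upright black pegs 24 mm in diameter, tops 55 mm above the bench, 65 mm either side of its middle along its own y. Origin: middle of its underside. Tubes stand on the slab's top at 12 mm, slipped loosely over the pegs.
- spare: A short plain tube 85 mm tall (same 33 mm tube and 44 mm ferrule, no plate, no hole), standing on the other peg; stays there. Origin: on its axis at its bottom.
- foot: Foot, fixed to the bench: steel base plate 90 x 70 x 12 mm and an aluminium post holder 48 mm in diameter, whose top at 38 mm is the shoulder where the ferrule comes to sit; small clamp screw on its -y side. From it a steel post 25 mm in diameter, tapered at the top, rises to 100 mm above the bench. Origin: on the post's axis at bench level; z up.
- shoulder (a point): Point on the post's axis at the height of the shoulder (38 mm above the bench), fixed to the foot, axes as the foot's: the mast's origin lies here when it is fully home. The post is clamped in the holder at any angle (holds 4 N m): its button looks sideways within 0.9 rad either side of this x axis. That angle is not measured: see it or find it by turning the tube.
- button (a joint): Spring button in the post's side: brass pin 7 mm in diameter, bevelled tip, centre 24 mm above the shoulder, 6 mm proud. Value (m): 0 out, grows as pressed in, at most 0.0065; 0.0024 to 0.006 while the tube's wall covers it, below 0.001 once sprung into the hole. Spring 2.5 N out, 5 N in. In the hole it has about 0.08 rad of play either way, then locks the tube against turning and lifting.
- dishes: Two stacked Petri dishes, 91 mm in diameter, 33 mm tall; bystander. Origin: centre of the underside.
- oil: Small amber immersion-oil bottle, 32 mm in diameter, 65 mm tall; bystander. Origin: centre of the underside.
- objective: Microscope objective standing on its thread, 34 mm in diameter, 48 mm tall; bystander. Origin: centre of the underside.
- driver: Screwdriver lying on the bench, 190 mm long; bystander. Origin: on the bench under the tool.
- camera: Small black cube camera 50 x 50 x 63 mm; bystander. Origin: centre of the underside.
- slidebox: Slide box 100 x 200 x 37 mm lying flat; bystander. Origin: centre of the underside.
Not all that is in view belongs to the job. What is shaped like the foot but blue or orange is not meant.

How it is judged:
On the way, in this order (a step that is already met when the one before it is completed fails the run):
1. the baffle is lifted clear of its peg (z of mast in the frame of stand above 0.06 m), for 0.1 s.
2. the tube is on the post and its wall holds the button pressed in (value of joint button above 0.002 m and horizontal distance between mast and shoulder below 0.004 m and z of mast in the frame of shoulder below 0.03 m), for 0.1 s.
3. fully home on the shoulder, the button has sprung out through the hole (value of joint button below 0.0012 m and z of mast in the frame of shoulder below 0.003 m and horizontal distance between mast and shoulder below 0.003 m), for 0.1 s.
At the end, for the whole second after the job is handed in: The baffle stands released and still on the post, upright within 0.05 rad, its bottom within 3 mm of the shoulder and of the post's axis, and the spring button is out through the tube's hole (pressed in by less than 1.2 mm) (all of step 3 and z of mast in the frame of shoulder above -0.002 m and angle between mast's own z axis and vertical below 0.05 rad and linear speed of mast below 0.02 m/s); the robot touches nothing.
It fails at once if the baffle is rammed or wrenched on the foot (more than 40 N between them) (contact force between mast and foot above 40 N).
It fails at once if the baffle is tipped over (angle between mast's own z axis and vertical above 0.5 rad).
It fails at once if another thing on the bench is disturbed (moved more than 20 mm) (distance of any of spare, dishes, oil, objective, driver, camera, slidebox from where it was at the start of the episode above 0.02 m).
It also fails if it takes over 61 s, if anything falls off the work surface, if the arm or the gripper's body presses on something with over 40 N, if the wrist force passes 120 N, or if a joint passes its speed limit or range.

## Robot

A 6-joint arm with a two-finger parallel gripper is mounted at the origin on the work surface. World frame = base frame: x ahead of the robot, y to its left, z up, the work surface at z = 0. Lengths are in m, angles in rad, forces in N, time in s.
With the tool pointing down it reaches from about 0.25 to 0.725 m from the base axis. Payload 4 kg.
Tool frame: the origin (TCP) lies at the very end of the fingers, on their centre line; the grasp point (between the pads) lies 19 mm behind it; x points along the fingers, z is the direction in which the jaws open and shut, and the axes are right-handed (so a half turn about x gives the same grasp; the last joint's range is limited). The gripper opens to 85 mm and grips with 20 to 120 N. Pads are 22 mm wide; open, the fingers measure 114 mm over their backs; the gripper's body (76 mm by 85 mm) begins 54 mm behind the grasp point. The pads swing forward as they close: fully open they stand 13 mm farther back than shut.
Start: joints at [0, 0.241, 0.005, 1.335, 0, 1.571], TCP at [0.5, -0, 0.231] pointing down, gripper open.
Joint ranges: [-2.72, 2.72], [-1.05, 1.87], [-1.09, 1.28], [-1.99, 2.15], [-1.42, 1.44], [-3.14, 3.14]. Speed limits (rad/s): [2.79, 2.79, 3.14, 3.14, 3.14, 3.14].

## Interface

Orientations are given as a unit quaternion [x, y, z, w].
In Python, from workcell import bot gives the robot as it stands.
- The arm moves only by the tool step_arm, never from a script. Its argument "series" is a list of rows, each an object of numbers: "x", "y", "z": the shift along the world's x, y, z in cm; "twist": the turn about the world's z in degrees; "jaw": the finger opening in cm, from 0 to 8.54. In form: [{"x": .., "y": .., "z": .., "twist": .., "jaw": ..}, ...]. A call has 1 to 10 rows; each row is the pose to reach, as a shift and turn from the pose measured when the call began; what a row does not reach only later rows make up. A row lasts 1/12 s, in which the tool goes at most 41.7 mm and 7.16 degrees, less where a joint would pass 70% of its speed; a pose out of reach is approached as far as the arm can. A call with a gripper value outside its range is refused whole. The fingers move at their own pace and stop on an object; the grip force is fixed at half the most. Time passes only in rows, so rows that repeat a pose let the fingers close. It gives the time, the measured TCP pose, the force and the opening at its end, in the units of the state.
- bot.get_obs(): the state, without advancing time (a new reading comes with each control period).
- bot.camera(name): name is "scene" or "side" or "wrist"; returns (picture, depth): 480x640x3 uint8, red, green, blue; 480x640 float32, m along the optical axis (not along the pixel's ray), 0 where there is no reading.
- bot.camera_info(name): a dict with "camera_matrix" (3x3 intrinsics, pixels), "D" ([k1, k2, p1, p2, k3] as OpenCV has them; the pictures are not rectified), "R" (3x3) and "t" (3): a world point X has camera coordinates R X + t; the wrist camera has in their place "mount" (4x4, takes a point from camera to tool coordinates, whose origin is the TCP and whose axes are the tool frame's). Camera axes: x right, y down, z forward; pixel columns grow to the right and rows downward; lengths in m; the calibration is good to about 2 mm. A picture is of the moment at which its call begins: read the wrist's pose just before it. camera_info takes no time and is no camera call.
- bot.job_done(): hands the job in, once; it reports no verdict.
The state is a dict: "clock": time; "joint_pos": joint angles; "joint_vel": joint speeds; "tau": joint torques, N m; "eef_pos": TCP position; "tool_rot": TCP orientation; "ft_force": force on the tool from outside, world axes, zero at the start; "ft_torque": the same for the moment, N m; "grip_width": finger opening in m.
Only numpy, scipy, OpenCV 4.12 (cv2) and the standard library are available. Lean on these libraries where they do the work, as an engineer would, in place of code of your own. Each camera call takes 0.05 s, during which the arm holds its last target.

## Working session

There is one attempt and no reset: what is moved stays moved. The work goes in short steps, Python scripts to look and compute and a tool call to move; the robot and the scene stay as the last step left them, time stands still between calls to the robot, and variables do not carry over. Pictures are saved under pics/ and viewed, and the job is handed in when it is done.

Besides the shell and the picture viewer there is one more tool, called after "Emit:" as name([rows], argument=value, ...), one row to a line, values as JSON. step_arm: Moves the arm, as the interface text tells. Its arguments: {"type":"object","properties":{"series":{"type":"array","items":{"type":"object","properties":{"x":{"type":"number"},"y":{"type":"number"},"z":{"type":"number"},"twist":{"type":"number"},"jaw":{"type":"number"}}}}},"required":["series"]}

```bash
ls; mkdir -p pics; python3 - <<'E'
from workcell import bot
import cv2,numpy as np
o=bot.get_obs(); print(o)
for n in ["scene","side"]:
    p,d=bot.camera(n); cv2.imwrite(f"pics/{n}0.png",p[:,:,::-1]); np.save(f"pics/{n}0_d.npy",d); np.save(f"pics/{n}0_p.npy",p)
    print(n,bot.camera_info(n))
print(bot.camera_info("wrist"))
E
```

```text
pics
{'clock': 0.0, 'joint_pos': array([-1.85069305e-05,  2.41408380e-01,  3.70028171e-03,  1.33523491e+00,
       -1.12865385e-05,  1.57083769e+00]), 'joint_vel': array([-4.85235150e-04,  1.28528876e-04,  3.18950276e-04,  8.85592461e-05,
        4.32083048e-04, -2.87007097e-05]), 'tau': array([ 5.50268451e-04, -3.72315860e+01,  2.52406776e+01,  1.67737965e-02,
        2.29149265e-05,  1.14679995e-05]), 'eef_pos': array([ 4.99341746e-01, -1.26667474e-05,  2.30406152e-01]), 'tool_rot': array([ 1.71639925e-05,  7.07865340e-01, -2.51621231e-05,  7.06347407e-01]), 'ft_force': array([ 0.28809607, -0.11318632, -0.54254629]), 'ft_torque': array([0.02297454, 0.02556489, 0.0048294 ]), 'grip_width': 0.08537117310214784}
scene {'camera_matrix': array([[487.66477167,   0.        , 313.69998284],
       [  0.        , 487.66477167, 237.97566001],
       [  0.        ,   0.        ,   1.        ]]), 'D': array([-0.02675955,  0.        ,  0.        ,  0.        ,  0.        ]), 'R': array([[-0.7716006 ,  0.63566556, -0.02370255],
       [ 0.34584591,  0.38794773, -0.85433434],
       [-0.53387557, 
[... 427 characters left out ...]
     [ 0.29905462, -0.75928386, -0.57797436]]), 't': array([0.47434929, 0.25854469, 1.46457347])}
{'camera_matrix': array([[356.32429378,   0.        , 316.13687278],
       [  0.        , 356.32429378, 232.34977515],
       [  0.        ,   0.        ,   1.        ]]), 'D': array([-0.07316276,  0.        ,  0.        ,  0.        ,  0.        ]), 'mount': array([[ 4.99362247e-05, -2.67340894e-01,  9.63602015e-01,
        -1.43279978e-01],
       [-9.30603999e-05, -9.63602013e-01, -2.67340889e-01,
         6.77791652e-02],
       [ 9.99999994e-01, -7.63231942e-05, -7.29974972e-05,
        -5.28569541e-04],
       [ 0.00000000e+00,  0.00000000e+00,  0.00000000e+00,
         1.00000000e+00]])}
```

View pics/scene0.png

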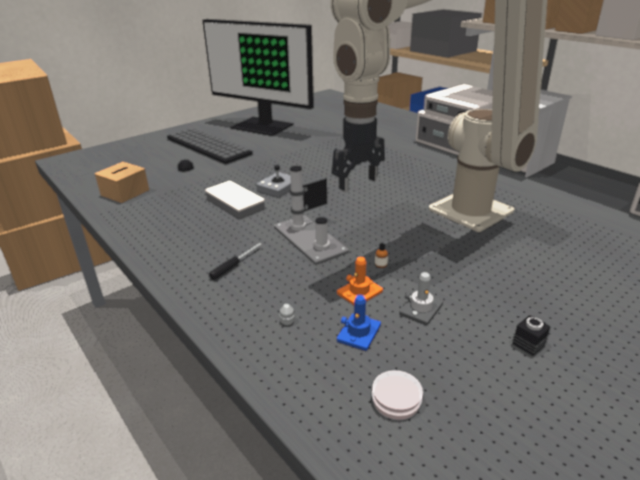

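View pics/side0.png

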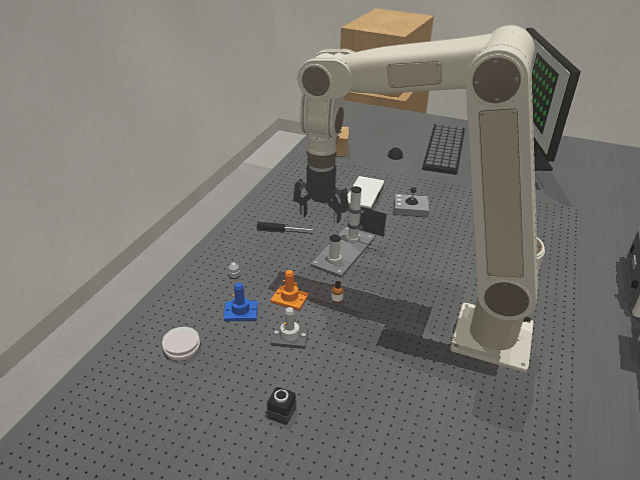

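The baffle (tube with black plate) is at scene (297,195) / side (355,215). The spare is at scene (321,235). There are three foot-shaped things: orange at scene (360,285), blue (359,325) and steel/grey (422,298). Only the steel one fits. I'll enlarge both to confirm and get positions from depth.

```bash
cat > h.py <<'E'
import numpy as np,cv2
from workcell import bot
from scipy.spatial.transform import Rotation as Ro
def pts(name,d,o=None):
    ci=bot.camera_info(name);K=ci["camera_matrix"];D=ci["D"]
    h,w=d.shape
    u,v=np.meshgrid(np.arange(w,dtype=float),np.arange(h,dtype=float))
    n=cv2.undistortPoints(np.stack([u.ravel(),v.ravel()],1)[:,None],K,D)[:,0]
    P=np.c_[n,np.ones(len(n))]*d.reshape(-1,1)
    if name=="wrist":
        M=ci["mount"];P=P@M[:3,:3].T+M[:3,3]
        P=P@Ro.from_quat(o["tool_rot"]).as_matrix().T+o["eef_pos"]
    else: P=(P-ci["t"])@ci["R"]
    P[d.ravel()<=0]=np.nan
    return P.reshape(h,w,3)
def proj(name,X,o=None):
    ci=bot.camera_info(name);K=ci["camera_matrix"];D=ci["D"];X=np.atleast_2d(np.asarray(X,float))
    if name=="wrist":
        M=ci["mount"];T=(X-o["eef_pos"])@Ro.from_quat(o["tool_rot"]).as_matrix()
        C=(T-M[:3,3])@M[:3,:3]
    else: C=X@ci["R"].T+ci["t"]
    return cv2.projectPoints(C[:,None],np.zeros(3),np.zeros(3),K,D)[0][:,0]
def fitcirc(xy,r=None):
    from scipy.optimize import least_squares
    c0=xy.mean(0)
    f=lambda p:np.hypot(xy[:,0]-p[0],xy[:,1]-p[1])-(r if r else p[2])
    s=least_squares(f,[*c0,*([] if r else [.016])],loss="soft_l1",f_scale=.001)
    return s.x,np.sqrt(np.mean(s.fun**2))
E
python3 - <<'E'
from h import *
for n,(a,b,c,d_),(e,f,g,h_) in [("scene",(260,150,360,270),(380,250,460,330)),("side",(310,170,400,280),(250,290,330,360))]:
    p=np.load(f"pics/{n}0_p.npy")
    A=cv2.resize(p[b:d_,a:c],(400,480),interpolation=cv2.INTER_CUBIC);B=cv2.resize(p[f:h_,e:g],(400,480),interpolation=cv2.INTER_CUBIC)
    cv2.imwrite(f"pics/{n}_crop.png",np.hstack([A,B])[:,:,::-1])
    P=pts(n,np.load(f"pics/{n}0_d.npy"))
    for q in ([(297,195),(297,170),(296,168),(315,195),(321,235),(321,222),(422,298),(425,275),(425,283),(380,255),(435,308)] if n=="scene" else [(355,192),(355,188),(373,220),(335,240),(335,237),(353,232),(290,310),(290,318),(290,330),(300,340)]):
        print(n,q,np.round(P[q[1],q[0]],4))
E
```

```text
scene (297, 195) [ 0.4952 -0.2482  0.1267]
scene (297, 170) [ 0.4863 -0.255   0.198 ]
scene (296, 168) [ 0.4838 -0.2625  0.2009]
scene (315, 195) [ 0.4207 -0.2597  0.0978]
scene (321, 235) [ 0.5105 -0.1273  0.0556]
scene (321, 222) [ 0.5119 -0.1245  0.0977]
scene (422, 298) [0.5052 0.2196 0.0428]
scene (425, 275) [0.4984 0.2154 0.1011]
scene (425, 283) [0.5009 0.2197 0.0829]
scene (380, 255) [0.4456 0.0315 0.0405]
scene (435, 308) [0.4788 0.2393 0.0117]
side (355, 192) [ 0.4829 -0.2472  0.1996]
side (355, 188) [ 0.4897 -0.2668  0.2018]
side (373, 220) [ 0.4229 -0.2638  0.1026]
side (335, 240) [ 0.4972 -0.1197  0.0984]
side (335, 237) [ 0.5052 -0.1419  0.0929]
side (353, 232) [ 0.4818 -0.2502  0.0492]
side (290, 310) [0.4937 0.2172 0.102 ]
side (290, 318) [0.4898 0.2265 0.0839]
side (290, 330) [0.4919 0.2232 0.0379]
side (300, 340) [0.4645 0.2215 0.0107]
```

View pics/scene_crop.png

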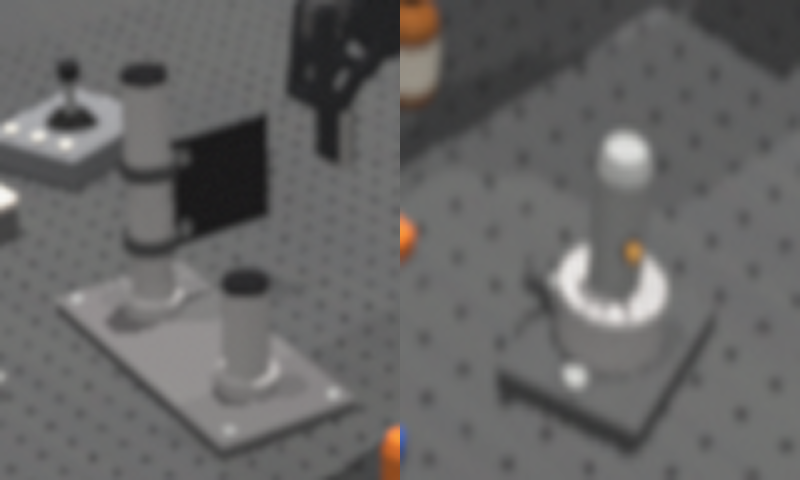

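View pics/side_crop.png

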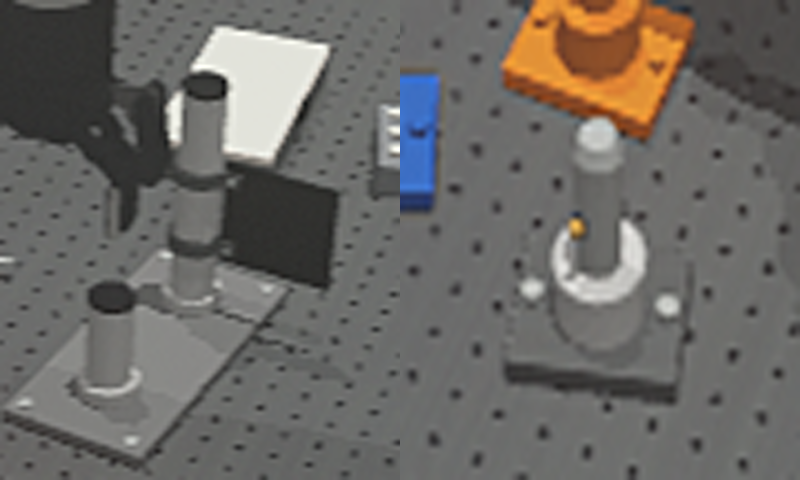

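```bash
python3 - <<'E'
from h import *
PP={}
for n in ("scene","side"):
    P=pts(n,np.load(f"pics/{n}0_d.npy")).reshape(-1,3);PP[n]=P
    c=bot.camera_info(n); cam=-c["R"].T@c["t"]; print(n,"cam",cam.round(2))
    def sel(cx,cy,r,z0,z1): 
        return P[(np.hypot(P[:,0]-cx,P[:,1]-cy)<r)&(P[:,2]>z0)&(P[:,2]<z1)]
    for nm,a,r in [("mast",(.486,-.26,.025,.15,.195),.0165),("spare",(.505,-.13,.025,.045,.09),.0165),("post",(.495,.22,.018,.07,.09),.0125),("holder",(.495,.22,.03,.018,.034),.024)]:
        q=sel(*a); print(n,nm,len(q),[ (np.round(s,4)) for s in fitcirc(q[:,:2],r)])
    q=P[(P[:,2]>.055)&(P[:,2]<.145)&(np.hypot(P[:,0]-.486,P[:,1]+.258)<.12)&(np.hypot(P[:,0]-.486,P[:,1]+.258)>.03)&(P[:,0]<.46)]
    m=np.median(q[:,:2],0)
    print("plate",len(q),q.min(0).round(3),q.max(0).round(3))
    if len(q)>10:
        l=cv2.fitLine(q[:,:2].astype(np.float32),cv2.DIST_HUBER,0,.01,.01).ravel();print(l, np.degrees(np.arctan2(l[1],l[0])))
    q=P[(np.hypot(P[:,0]-.495,P[:,1]-.22)<.08)&(P[:,2]>.009)&(P[:,2]<.0145)]
    rr=cv2.minAreaRect(q[:,:2].astype(np.float32)*1000);print("base",len(q),rr)
# button ray intersection with given pixel
def ray(n,px):
    c=bot.camera_info(n);k=cv2.undistortPoints(np.array([[px]],float),c["camera_matrix"],c["D"])[0,0]
    d=c["R"].T@np.r_[k,1];return -c["R"].T@c["t"],d/np.linalg.norm(d)
o1,d1=ray("scene",(426.6,292));o2,d2=ray("side",(285.1,328))
A=np.stack([d1,-d2],1);s=np.linalg.lstsq(A,o2-o1,rcond=None)[0]
print("button",(o1+s[0]*d1).round(4),(o2+s[1]*d2).round(4))
for n in("scene","side"):
    print(n,proj(n,[[.495,.218,.062]]))
E
```

```text
scene cam [1.23 0.75 0.74]
scene mast 169 [array([ 0.4836, -0.2666]), np.float64(0.0021)]
scene spare 175 [array([ 0.5012, -0.1384]), np.float64(0.0018)]
scene post 84 [array([0.4951, 0.2119]), np.float64(0.0014)]
scene holder 116 [array([0.4949, 0.2121]), np.float64(0.0014)]
plate 567 [ 0.375 -0.268  0.057] [ 0.456 -0.252  0.144]
[ 0.99628264 -0.08614463  0.4216413  -0.2601637 ] -4.9418488
base 410 ((495.53033447265625, 212.51699829101562), (94.59449768066406, 70.7704086303711), 16.103519439697266)
side cam [0.06 1.15 1.05]
side mast 129 [array([ 0.4857, -0.2653]), np.float64(0.0025)]
side spare 127 [array([ 0.5027, -0.1366]), np.float64(0.0025)]
side post 59 [array([0.4969, 0.2133]), np.float64(0.002)]
side holder 84 [array([0.4963, 0.2136]), np.float64(0.0014)]
plate 535 [ 0.38  -0.268  0.055] [ 0.457 -0.247  0.145]
[ 0.9962006  -0.08708782  0.41834322 -0.25785565] -4.9960933
base 315 ((495.68743896484375, 214.67617797851562), (89.8472671508789, 76.51943969726562), 14.28846549987793)
button [0.4993 0.2257 0.0604] [0.5002 0.2348 0.0524]
scene [[425.21499684 289.07774778]]
side [[289.61048767 321.59026711]]
```

The steel foot is the right one: bare metal with the brass button visible at crop (634,252) and (577,228). It stands near (0.496, 0.213). The mast axis is near (0.485, -0.266). I'll look at the foot with the wrist camera first.

Emit:
step_arm([
  {"y": 3},
  {"y": 6},
  {"y": 9},
  {"y": 12},
  {"y": 15},
  {"y": 18},
  {"y": 21},
  {"y": 24},
  {"y": 26},
  {"y": 26},
])

```text
$.series[0]: bad value
```

```bash
python3 - <<'E'
from h import *
o=bot.get_obs();p,d=bot.camera("wrist");print(o["eef_pos"],o["joint_pos"],o["clock"])
cv2.imwrite("pics/w1.png",p[:,:,::-1]);np.savez("pics/w1.npz",p=p,d=d,e=o["eef_pos"],q=o["tool_rot"])
print(proj("wrist",[[.496,.213,.1],[.496,.213,.062]],o))
P=pts("wrist",d,o).reshape(-1,3)
for z0,z1,r,R in [(.07,.09,.02,.0125),(.018,.034,.03,.024)]:
    q=P[(np.hypot(P[:,0]-.496,P[:,1]-.213)<r)&(P[:,2]>z0)&(P[:,2]<z1)];print(len(q),fitcirc(q[:,:2],R))
S=pts("scene",np.load("pics/scene0_d.npy"))
for q in [(361,262),(360,300),(286,315)]: print(q,S[q[1],q[0]].round(3))
E
```

```text
[ 4.99434049e-01 -2.31733299e-06  2.30500421e-01] [ 1.47458343e-06  2.41343538e-01  3.86257954e-03  1.33520476e+00
 -1.00619116e-05  1.57082122e+00] 0.1
[[312.19501898 -83.02392401]
 [312.7969382  -55.56872044]]h.py:25: RuntimeWarning: Mean of empty slice.
  c0=xy.mean(0)
  ret = um.true_divide(
Traceback (most recent call last):
  File "h.py", line 27, in fitcirc
    s=least_squares(f,[*c0,*([] if r else [.016])],loss="soft_l1",f_scale=.001)
ValueError: Initial guess is outside of provided bounds
```

View pics/w1.png

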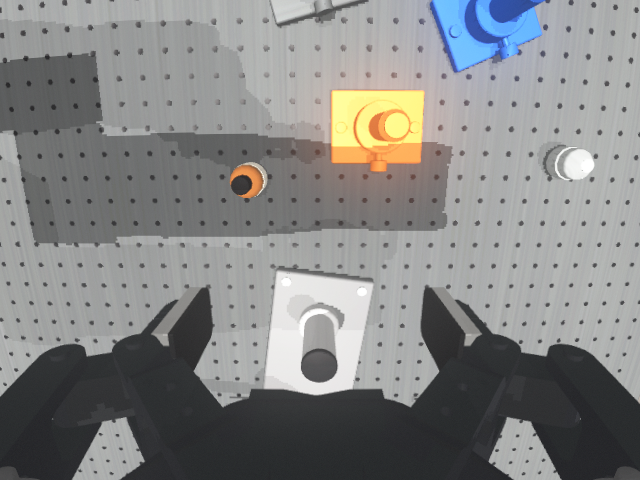

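The move was refused because every row needs all the keys. The wrist picture shows orange foot (378,125), blue foot (490,20), oil (248,180) and the spare (318,345). I'll resend with full rows.

Emit:
step_arm([
  {"x": 0, "y": 3, "z": 0, "twist": 0, "jaw": 8.5},
  {"x": 0, "y": 6, "z": 0, "twist": 0, "jaw": 8.5},
  {"x": 0, "y": 10, "z": 0, "twist": 0, "jaw": 8.5},
  {"x": 0, "y": 14, "z": 0, "twist": 0, "jaw": 8.5},
  {"x": 0, "y": 18, "z": 0, "twist": 0, "jaw": 8.5},
  {"x": 0, "y": 22, "z": 0, "twist": 0, "jaw": 8.5},
  {"x": 0, "y": 25, "z": 0, "twist": 0, "jaw": 8.5},
  {"x": 0, "y": 26, "z": 0, "twist": 0, "jaw": 8.5},
  {"x": 0, "y": 26, "z": 0, "twist": 0, "jaw": 8.5},
])

```text
clock: 0.9
eef_pos: [0.4989, 0.2624, 0.2297]
tool_rot: [-0.002, 0.708, 0.001, 0.706]
ft_force: [-0.4, 0.1, 0.6]
grip_width: 0.085
```

```bash
python3 - <<'E'
from h import *
o=bot.get_obs();p,d=bot.camera("wrist");print(o["eef_pos"],o["joint_pos"],o["clock"],abs(o["joint_vel"]).max())
cv2.imwrite("pics/w2.png",p[:,:,::-1]);np.savez("pics/w2.npz",p=p,d=d,e=o["eef_pos"],q=o["tool_rot"])
print(proj("wrist",[[.496,.213,.1],[.496,.213,.062]],o))
P=pts("wrist",d,o).reshape(-1,3)
for z0,z1,r,R in [(.055,.09,.02,.0125),(.018,.034,.03,.024),(.036,.041,.03,.024),(.098,.103,.03,.024),(.009,.014,.08,.024)]:
    q=P[(np.hypot(P[:,0]-.496,P[:,1]-.213)<r)&(P[:,2]>z0)&(P[:,2]<z1)];print(len(q),fitcirc(q[:,:2],R),q[:,:2].mean(0),cv2.minAreaRect(q[:,:2].astype(np.float32)*1000))
S=pts("scene",np.load("pics/scene0_d.npy"))
for q in [(361,262),(360,300),(286,315)]: print(q,S[q[1],q[0]].round(3))
c=proj("wrist",[[.496,.213,.07]],o)[0].astype(int);x0=max(c[0]-80,0);y0=max(c[1]-60,0);print("crop",x0,y0)
cv2.imwrite("pics/w2c.png",cv2.resize(p[y0:y0+120,x0:x0+160],(800,600),interpolation=cv2.INTER_CUBIC)[:,:,::-1])
E
```

```text
[0.49894116 0.26238425 0.22974217] [4.83624601e-01 3.70920280e-01 1.81571862e-01 1.38389669e+00
 9.54153914e-04 2.05025089e+00] 0.9 0.06017255113891175
[[313.41186875 280.52193173]
 [313.8202626  264.28621977]]
374 (array([0.49570511, 0.21381718]), np.float64(0.0015199143307386286)) [0.49633169 0.22432837] ((496.47406005859375, 223.5253448486328), (16.680063247680664, 24.77752685546875), 84.02342224121094)
171 (array([0.49552944, 0.2135213 ]), np.float64(0.0001747224749140835)) [0.49566723 0.23348738] ((495.85382080078125, 229.3617401123047), (17.115161895751953, 45.70146942138672), 88.77559661865234)
951 (array([0.49536594, 0.20759854]), np.float64(0.004575172522193995)) [0.49561757 0.22065525] ((495.60052490234375, 216.36676025390625), (42.714447021484375, 46.91456604003906), 88.61190795898438)
431 (array([0.48892122, 0.19236716]), np.float64(0.004937364395899265)) [0.49548903 0.21457398] ((495.2900390625, 213.96005249023438), (20.315608978271484, 19.28862190246582), 14.343704223632812)
2963 (array([0.49620632, 0.21912438]), np.float64(0.01573421336069151)) [0.49621638 0.22058596] ((495.5350036621094, 213.7305450439453), (90.37935638427734, 70.54935455322266), 15.660073280334473)
(361, 262) [0.564 0.081 0.097]
(360, 300) [0.668 0.184 0.102]
(286, 315) [0.765 0.054 0.032]
crop 233 207
```

View pics/w2c.png

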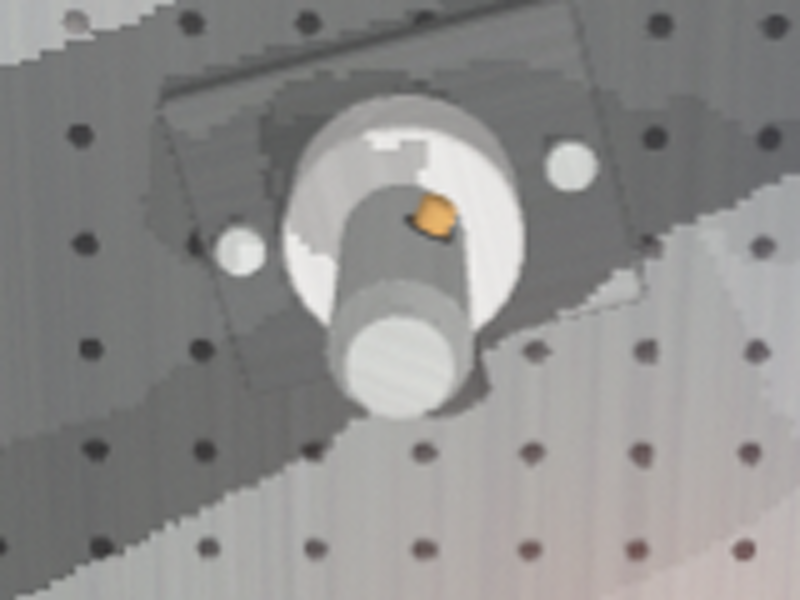

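The wrist crop shows the post top at crop (400,365), with the brass button at crop (436,215), which is image pixel (320,250). Next I'll work out its angle, then move over the mast.

```bash
python3 - <<'E'
from h import *
z=np.load("pics/w2.npz");o=dict(eef_pos=z["e"],tool_rot=z["q"]);p=z["p"].astype(int)
m=(p[...,0]-p[...,2]>60)&(p[...,0]>120);m[:200]=0;m[300:]=0;m[:,:270]=0;m[:,370:]=0
v,u=np.nonzero(m);print("centroid",u.mean(),v.mean(),len(u))
P=pts("wrist",z["d"],o)[m];print(np.nanmedian(P,0))
for a in range(40,90,5):
    b=np.radians(a);print(a,[proj("wrist",[[.4955+r*np.cos(b),.2138+r*np.sin(b),.062]],o)[0].round(1) for r in (.0125,.0185)], *[proj(n,[[.4955+.016*np.cos(b),.2138+.016*np.sin(b),.062]])[0].round(1) for n in("scene","side")])
E
```

```text
centroid 319.75 249.66666666666666 48
[0.50159782 0.22850757 0.06537483]
40 [array([323.7, 255.3]), array([328.7, 251.4])] [423.7 292.6] [284.1 321.8]
45 [array([322.9, 254.5]), array([327.5, 250.2])] [424.3 292.7] [284.3 322.1]
50 [array([322. , 253.8]), array([326.3, 249. ])] [424.9 292.7] [284.5 322.5]
55 [array([321.1, 253.1]), array([324.9, 248. ])] [425.5 292.7] [284.7 322.8]
60 [array([320.1, 252.5]), array([323.4, 247.1])] [426.1 292.6] [285.  323.1]
65 [array([319. , 251.9]), array([321.9, 246.3])] [426.7 292.5] [285.4 323.4]
70 [array([318. , 251.5]), array([320.2, 245.7])] [427.3 292.4] [285.7 323.7]
75 [array([316.8, 251.2]), array([318.6, 245.2])] [427.8 292.2] [286.1 323.9]
80 [array([315.7, 250.9]), array([316.8, 244.8])] [428.3 292. ] [286.6 324.2]
85 [array([314.5, 250.8]), array([315.1, 244.6])] [428.8 291.8] [287.  324.4]
```

Emit:
step_arm([
  {"x": 0, "y": -3, "z": 2, "twist": 0, "jaw": 8.5},
  {"x": 0, "y": -7, "z": 4, "twist": 0, "jaw": 8.5},
  {"x": -0.2, "y": -11, "z": 6, "twist": 0, "jaw": 8.5},
  {"x": -0.4, "y": -15, "z": 7, "twist": 0, "jaw": 8.5},
  {"x": -0.6, "y": -19, "z": 7, "twist": 0, "jaw": 8.5},
  {"x": -0.8, "y": -23, "z": 7, "twist": 0, "jaw": 8.5},
  {"x": -1, "y": -27, "z": 7, "twist": 0, "jaw": 8.5},
  {"x": -1.2, "y": -31, "z": 7, "twist": 0, "jaw": 8.5},
  {"x": -1.4, "y": -35, "z": 7, "twist": 0, "jaw": 8.5},
  {"x": -1.4, "y": -39, "z": 7, "twist": 0, "jaw": 8.5},
])

```text
clock: 1.78
eef_pos: [0.4828, -0.1332, 0.3003]
tool_rot: [-0.0, 0.708, -0.001, 0.706]
ft_force: [0.4, -0.6, 0.1]
grip_width: 0.0853
```

The button is at about 65° in the world, and all three cameras agree within ±3°. Carrying on to above the mast.

Emit:
step_arm([
  {"x": 0, "y": -3, "z": 0, "twist": 0, "jaw": 8.5},
  {"x": 0, "y": -6, "z": 0, "twist": 0, "jaw": 8.5},
  {"x": 0.2, "y": -9, "z": 0, "twist": 0, "jaw": 8.5},
  {"x": 0.2, "y": -12, "z": 0, "twist": 0, "jaw": 8.5},
  {"x": 0.2, "y": -13.3, "z": 0, "twist": 0, "jaw": 8.5},
  {"x": 0.2, "y": -13.3, "z": 0, "twist": 0, "jaw": 8.5},
])

```text
clock: 2.28
eef_pos: [0.4828, -0.2702, 0.2997]
tool_rot: [0.002, 0.709, -0.004, 0.706]
ft_force: [0.4, 0.7, -0.2]
grip_width: 0.0855
```

```bash
python3 - <<'E'
from h import *
o=bot.get_obs();p,d=bot.camera("wrist");print(o["eef_pos"],o["joint_pos"],o["clock"],abs(o["joint_vel"]).max())
cv2.imwrite("pics/w3.png",p[:,:,::-1]);np.savez("pics/w3.npz",p=p,d=d,e=o["eef_pos"],q=o["tool_rot"])
P=pts("wrist",d,o).reshape(-1,3)
for z0,z1,r,R in [(.15,.195,.022,.0165),(.198,.21,.022,.0165)]:
    q=P[(np.hypot(P[:,0]-.485,P[:,1]+.266)<r)&(P[:,2]>z0)&(P[:,2]<z1)];print(len(q),fitcirc(q[:,:2],R),cv2.minEnclosingCircle(q[:,:2].astype(np.float32)*1000),q[:,2].mean() if len(q) else 0)
q=P[(P[:,2]>.06)&(P[:,2]<.146)&(P[:,0]<.455)&(P[:,0]>.37)&(abs(P[:,1]+.26)<.03)]
l=cv2.fitLine(q[:,:2].astype(np.float32),cv2.DIST_HUBER,0,.01,.01).ravel();print(len(q),l,np.degrees(np.arctan2(l[1],l[0])),q[:,2].max())
E
```

```text
[ 0.48283427 -0.27021838  0.29970402] [-0.5079841   0.3365065   0.31164403  1.54854464 -0.00408009  1.07060865] 2.2833 0.06113871436938384
360 (array([ 0.48345734, -0.26529307]), np.float64(0.00010932014261917598)) ((483.444091796875, -259.8133239746094), 15.527826309204102) 0.17371181151792456
1794 (array([ 0.48338683, -0.26570687]), np.float64(0.006556286492982058)) ((483.3409118652344, -265.30950927734375), 17.143924713134766) 0.20252315950946678
1533 [ 0.9951596  -0.09827159  0.39771247 -0.2553861 ] -5.63965 0.14487180514227327
```

View pics/w3.png

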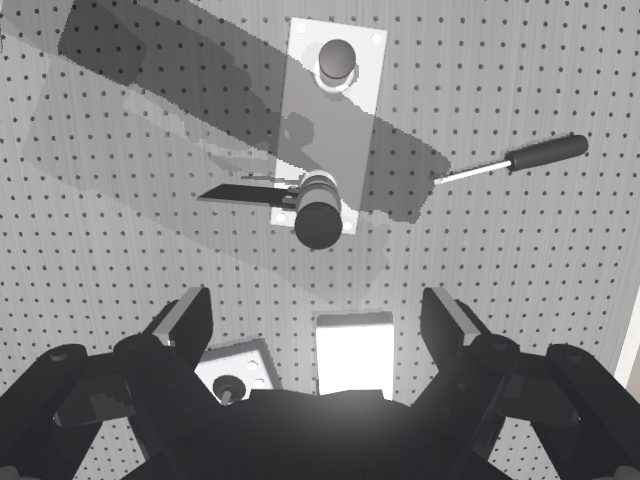

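The wrist view shows the cap at (318,226), the plate running left to (200,195) and the spare at (337,60). The mast axis is (0.4835, -0.2655) with yaw of about -5.5°. Centring, then going down to grip.

Emit:
step_arm([
  {"x": 0.1, "y": 0.5, "z": 0, "twist": 0, "jaw": 8.5},
  {"x": 0.1, "y": 0.5, "z": -2, "twist": 0, "jaw": 8.5},
  {"x": 0.1, "y": 0.5, "z": -5, "twist": 0, "jaw": 8.5},
  {"x": 0.1, "y": 0.5, "z": -8, "twist": 0, "jaw": 8.5},
  {"x": 0.1, "y": 0.5, "z": -11, "twist": 0, "jaw": 8.5},
  {"x": 0.1, "y": 0.5, "z": -13, "twist": 0, "jaw": 8.5},
  {"x": 0.1, "y": 0.5, "z": -14.4, "twist": 0, "jaw": 8.5},
  {"x": 0.1, "y": 0.5, "z": -14.4, "twist": 0, "jaw": 8.5},
  {"x": 0.1, "y": 0.5, "z": -14.4, "twist": 0, "jaw": 8.5},
])

```text
clock: 3.08
eef_pos: [0.4837, -0.2616, 0.1558]
tool_rot: [0.001, 0.709, -0.001, 0.705]
ft_force: [1.1, 0.2, -0.2]
grip_width: 0.085
```

Emit:
step_arm([
  {"x": 0, "y": -0.4, "z": 0, "twist": 0, "jaw": 8.5},
  {"x": 0, "y": -0.4, "z": 0, "twist": 0, "jaw": 8.5},
  {"x": 0, "y": -0.4, "z": 0, "twist": 0, "jaw": 8.5},
  {"x": 0, "y": -0.4, "z": 0, "twist": 0, "jaw": 8.5},
])

```text
clock: 3.42
eef_pos: [0.4843, -0.2659, 0.1569]
tool_rot: [0.001, 0.708, -0.002, 0.706]
ft_force: [1.1, -0.1, -0.8]
grip_width: 0.0847
```

```bash
python3 - <<'E'
from h import *
o=bot.get_obs();print(o["eef_pos"],abs(o["joint_vel"]).max(),o["ft_force"])
E
```

```text
[ 0.4842901  -0.26592285  0.15693762] 0.009155589109658384 [ 1.08819031 -0.07656591 -0.81242971]
```

Closing on the tube.

Emit:
step_arm([
  {"x": 0, "y": 0, "z": 0, "twist": 0, "jaw": 5},
  {"x": 0, "y": 0, "z": 0, "twist": 0, "jaw": 3.5},
  {"x": 0, "y": 0, "z": 0, "twist": 0, "jaw": 3},
  {"x": 0, "y": 0, "z": 0, "twist": 0, "jaw": 2},
  {"x": 0, "y": 0, "z": 0, "twist": 0, "jaw": 2},
  {"x": 0, "y": 0, "z": 0, "twist": 0, "jaw": 2},
  {"x": 0, "y": 0, "z": 0, "twist": 0, "jaw": 2},
  {"x": 0, "y": 0, "z": 0, "twist": 0, "jaw": 2},
])

```text
clock: 4.08
eef_pos: [0.4844, -0.266, 0.1572]
tool_rot: [0.001, 0.708, -0.002, 0.706]
ft_force: [0.2, -0.3, 2.7]
grip_width: 0.0322
```

Emit:
step_arm([
  {"x": 0, "y": 0, "z": 0.5, "twist": 0, "jaw": 2},
  {"x": 0, "y": 0, "z": 1.5, "twist": 0, "jaw": 2},
  {"x": 0, "y": 0, "z": 3, "twist": 0, "jaw": 2},
  {"x": 0, "y": 0, "z": 5, "twist": 0, "jaw": 2},
  {"x": 0, "y": 0, "z": 7, "twist": 0, "jaw": 2},
  {"x": 0, "y": 0, "z": 9, "twist": 0, "jaw": 2},
  {"x": 0, "y": 0, "z": 11, "twist": 0, "jaw": 2},
  {"x": 0, "y": 0, "z": 12.5, "twist": 0, "jaw": 2},
  {"x": 0, "y": 0, "z": 12.5, "twist": 0, "jaw": 2},
])

```text
clock: 4.83
eef_pos: [0.4858, -0.2667, 0.2862]
tool_rot: [-0.0, 0.706, -0.003, 0.708]
ft_force: [0.2, -0.1, -2.6]
grip_width: 0.032
```

```bash
python3 - <<'E'
from h import *
o=bot.get_obs();p,d=bot.camera("scene");print(o["eef_pos"],o["ft_force"],o["grip_width"],o["clock"])
cv2.imwrite("pics/s2.png",p[:,:,::-1])
E
```

```text
[ 0.48576469 -0.26674151  0.28623851] [ 0.20504621 -0.10056721 -2.6407485 ] 0.03198276779493315 4.8333
```

View pics/s2.png

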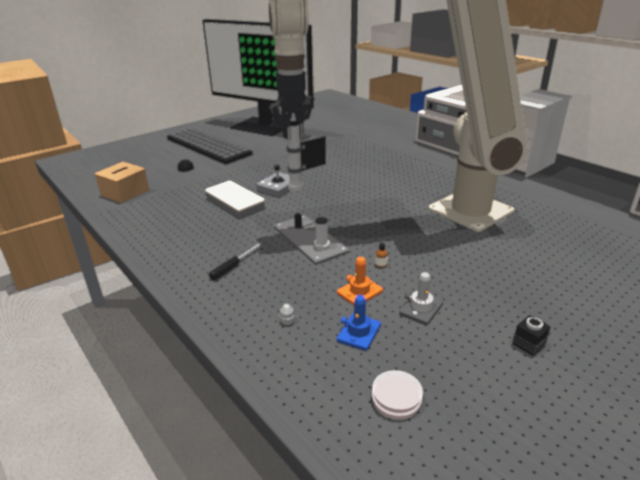

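The baffle is lifted clear: the tube hangs at (295,165) and the bare peg is at (298,220). Carrying it to the foot, turning it +50° on the way so it arrives about 20° short of the button.

Emit:
step_arm([
  {"x": 0, "y": 1, "z": 0, "twist": 2, "jaw": 2},
  {"x": 0, "y": 3.5, "z": 0, "twist": 5, "jaw": 2},
  {"x": 0, "y": 6.5, "z": 0, "twist": 8, "jaw": 2},
  {"x": 0, "y": 9.5, "z": 0, "twist": 11, "jaw": 2},
  {"x": 0, "y": 12.5, "z": 0, "twist": 14, "jaw": 2},
  {"x": 0, "y": 15.5, "z": 0, "twist": 17, "jaw": 2},
  {"x": 0, "y": 18.5, "z": 0, "twist": 20, "jaw": 2},
  {"x": 0, "y": 21.5, "z": 0, "twist": 23, "jaw": 2},
  {"x": 0, "y": 24.5, "z": 0, "twist": 26, "jaw": 2},
  {"x": 0, "y": 27.5, "z": 0, "twist": 29, "jaw": 2},
])

```text
clock: 5.72
eef_pos: [0.4836, 0.0106, 0.2825]
tool_rot: [-0.178, 0.685, 0.176, 0.684]
ft_force: [0.4, -0.2, -3.2]
grip_width: 0.0326
```

```bash
python3 - <<'E'
from h import *
o=bot.get_obs();print(o["eef_pos"],o["joint_pos"],o["ft_force"],o["grip_width"],Ro.from_quat(o["tool_rot"]).as_matrix().round(3))
E
```

```text
[0.48363251 0.01062119 0.28245125] [ 0.02343338  0.19326759  0.07698163  1.45619611 -0.00235201  1.08775825] [ 0.43365883 -0.16924094 -3.18267769] 0.03257721741519273 [[-0.002 -0.485  0.874]
 [-0.002  0.874  0.485]
 [-1.    -0.001 -0.003]]
```

Emit:
step_arm([
  {"x": 0.1, "y": 3, "z": 0, "twist": 3, "jaw": 2},
  {"x": 0.3, "y": 6, "z": 0, "twist": 6, "jaw": 2},
  {"x": 0.5, "y": 9, "z": 0, "twist": 9, "jaw": 2},
  {"x": 0.7, "y": 12, "z": 0, "twist": 12, "jaw": 2},
  {"x": 0.9, "y": 15, "z": 0, "twist": 15, "jaw": 2},
  {"x": 1.1, "y": 18, "z": 0, "twist": 18, "jaw": 2},
  {"x": 1.2, "y": 19.5, "z": 0, "twist": 20, "jaw": 2},
  {"x": 1.2, "y": 20.3, "z": 0, "twist": 21, "jaw": 2},
  {"x": 1.2, "y": 20.3, "z": 0, "twist": 21, "jaw": 2},
  {"x": 1.2, "y": 20.3, "z": 0, "twist": 21, "jaw": 2},
])

```text
clock: 6.55
eef_pos: [0.4948, 0.2133, 0.2814]
tool_rot: [-0.3, 0.642, 0.298, 0.639]
ft_force: [-0.0, 0.0, -3.1]
grip_width: 0.0323
```

```bash
cat > meas.py <<'E'
from h import *
import sys
t=sys.argv[1]
o=bot.get_obs();print(o["clock"],o["eef_pos"].round(4),o["ft_force"].round(1),o["ft_torque"].round(2),o["grip_width"],"vel",abs(o["joint_vel"]).max().round(3))
R=Ro.from_quat(o["tool_rot"]).as_matrix();print("yaw",np.degrees(np.arctan2(R[1,2],R[0,2])).round(2),"xaxis",R[:,0].round(4))
e=o["eef_pos"]
for n in ("scene","side"):
    p,d=bot.camera(n);cv2.imwrite(f"pics/{t}_{n}.png",p[:,:,::-1]);np.savez(f"pics/{t}_{n}.npz",p=p,d=d)
    P=pts(n,d).reshape(-1,3);b=e[2]-.1448 # est bottom
    H=np.hypot(P[:,0]-e[0],P[:,1]-e[1])
    C=[]
    for z0,z1 in [(.018,.05),(.06,.085),(.1,.125)]:
        q=P[(H<.024)&(P[:,2]>b+z0)&(P[:,2]<b+z1)]
        # drop points of rings/plate by robust fit
        s,r=fitcirc(q[:,:2],.0165);print(n,z0,len(q),s.round(4),r.round(4))
    q=P[(H<.05)&(P[:,2]>b-.02)&(P[:,2]<b+.02)];print("  ferrule zmin",np.sort(q[:,2])[:8].round(4) if len(q) else None)
    q=P[(H<.016)&(P[:,2]>.06)&(P[:,2]<b-.005)];
    if len(q)>20: print("  post",len(q),fitcirc(q[:,:2],.0125)[0].round(4))
    q=P[(P[:,2]>b+.05)&(P[:,2]<b+.125)&(H>.032)&(H<.11)]
    if len(q)>20:
        l=cv2.fitLine(q[:,:2].astype(np.float32),cv2.DIST_HUBER,0,.01,.01).ravel();print("  plate",len(q),np.degrees(np.arctan2(l[1],l[0])).round(1))
    c=proj(n,[[e[0],e[1],.13]])[0].astype(int);x0,y0=c-[60,80]
    cv2.imwrite(f"pics/{t}_{n}_c.png",cv2.resize(p[y0:y0+150,x0:x0+120],(480,600),interpolation=cv2.INTER_CUBIC)[:,:,::-1])
E
python3 meas.py a
```

```text
6.55 [0.4948 0.2133 0.2814] [-0.   0.  -3.1] [-0.01 -0.03  0.05] 0.03230078014568055 vel 0.026
yaw 50.05 xaxis [-0.0028 -0.0044 -1.    ]
scene 0.018 182 [0.4933 0.2116] 0.0012
scene 0.06 210 [0.4941 0.2125] 0.0023
scene 0.1 208 [0.4965 0.2146] 0.0025
  ferrule zmin [0.1359 0.136  0.1362 0.1363 0.1363 0.1366 0.1366 0.1369]
  post 208 [0.4951 0.2119]
side 0.018 127 [0.4952 0.2131] 0.0017
side 0.06 166 [0.4939 0.2129] 0.003
side 0.1 155 [0.493  0.2152] 0.0032
  ferrule zmin [0.1352 0.136  0.136  0.1371 0.1375 0.1376 0.1381 0.1384]
  post 151 [0.4967 0.2133]
  plate 661 45.4
```

Relative to the post, the mast bottom sits about 1.6 mm towards -x, and both cameras agree. The plate is at 45.4°, as intended. Correcting, then lowering over the post top.

Emit:
step_arm([
  {"x": 0.16, "y": 0.03, "z": 0, "twist": 0, "jaw": 2},
  {"x": 0.16, "y": 0.03, "z": -0.5, "twist": 0, "jaw": 2},
  {"x": 0.16, "y": 0.03, "z": -1.2, "twist": 0, "jaw": 2},
  {"x": 0.16, "y": 0.03, "z": -2, "twist": 0, "jaw": 2},
  {"x": 0.16, "y": 0.03, "z": -2.7, "twist": 0, "jaw": 2},
  {"x": 0.16, "y": 0.03, "z": -3, "twist": 0, "jaw": 2},
  {"x": 0.16, "y": 0.03, "z": -3, "twist": 0, "jaw": 2},
  {"x": 0.16, "y": 0.03, "z": -3, "twist": 0, "jaw": 2},
])

```text
clock: 7.32
eef_pos: [0.4967, 0.2127, 0.2517]
tool_rot: [-0.299, 0.642, 0.298, 0.64]
ft_force: [0.8, 0.6, -3.3]
grip_width: 0.0327
```

```bash
python3 meas.py b; python3 -c "
import cv2,numpy as np
cv2.imwrite('pics/b_both.png',np.hstack([cv2.imread('pics/b_scene_c.png')[:,40:440],cv2.imread('pics/b_side_c.png')[:,40:440]]))"
```

```text
7.3167 [0.4967 0.2127 0.2517] [ 0.8  0.6 -3.3] [ 0.06 -0.01 -0.01] 0.03274055126016481 vel 0.018
yaw 49.94 xaxis [-0.0023 -0.004  -1.    ]
scene 0.018 178 [0.4953 0.2111] 0.0013
scene 0.06 202 [0.4959 0.2117] 0.0024
scene 0.1 202 [0.4978 0.213 ] 0.0024
  ferrule zmin [0.087  0.0871 0.0872 0.0875 0.0876 0.0883 0.0887 0.0888]
  post 162 [0.495  0.2119]
side 0.018 121 [0.4968 0.2132] 0.0017
side 0.06 156 [0.4963 0.2138] 0.0029
side 0.1 147 [0.495  0.2148] 0.003
  ferrule zmin [0.0875 0.0879 0.088  0.0882 0.0884 0.089  0.0894 0.0898]
  post 102 [0.4967 0.2133]
  plate 627 44.8
```

View pics/b_both.png

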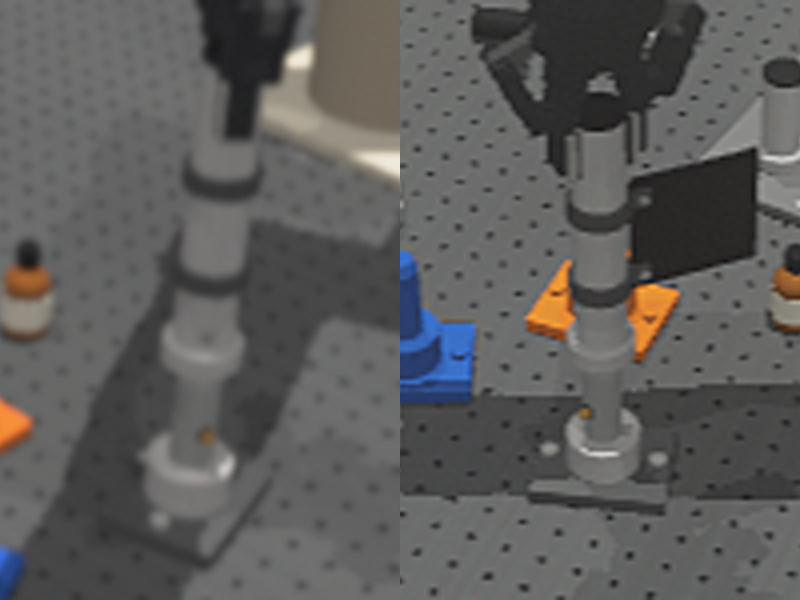

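Both crops show the ferrule just above the post, coaxial: ferrule at (200,345) and (600,345), button at (207,437) and (585,413). Going down gently.

Emit:
step_arm([
  {"x": 0, "y": 0.04, "z": -0.3, "twist": 0, "jaw": 2},
  {"x": 0, "y": 0.04, "z": -0.6, "twist": 0, "jaw": 2},
  {"x": 0, "y": 0.04, "z": -0.9, "twist": 0, "jaw": 2},
  {"x": 0, "y": 0.04, "z": -1.2, "twist": 0, "jaw": 2},
  {"x": 0, "y": 0.04, "z": -1.5, "twist": 0, "jaw": 2},
  {"x": 0, "y": 0.04, "z": -1.8, "twist": 0, "jaw": 2},
  {"x": 0, "y": 0.04, "z": -1.8, "twist": 0, "jaw": 2},
])

```text
clock: 8.0
eef_pos: [0.4967, 0.2131, 0.2335]
tool_rot: [-0.299, 0.642, 0.298, 0.64]
ft_force: [-0.3, -1.1, -2.3]
grip_width: 0.0319
```

```bash
cat > f.py <<'E'
from h import *
o=bot.get_obs();print(o["clock"],o["eef_pos"].round(4),"bottom",(o["eef_pos"][2]-.145).round(4),o["ft_force"].round(1),o["ft_torque"].round(2),o["grip_width"],"vel",abs(o["joint_vel"]).max().round(3))
R=Ro.from_quat(o["tool_rot"]).as_matrix();print("yaw",np.degrees(np.arctan2(R[1,2],R[0,2])).round(2),"xaxis",R[:,0].round(4),o["joint_pos"].round(2))
E
python3 f.py
```

```text
8.0 [0.4967 0.2131 0.2335] bottom 0.0885 [-0.3 -1.1 -2.3] [ 0.01 -0.03  0.02] 0.031897466519711364 vel 0.014
yaw 49.94 xaxis [-0.0024 -0.0041 -1.    ] [ 0.41  0.32  0.12  1.37 -0.    1.11]
```

Emit:
step_arm([
  {"x": 0, "y": 0, "z": -0.3, "twist": 0, "jaw": 2},
  {"x": 0, "y": 0, "z": -0.6, "twist": 0, "jaw": 2},
  {"x": 0, "y": 0, "z": -0.9, "twist": 0, "jaw": 2},
  {"x": 0, "y": 0, "z": -1.2, "twist": 0, "jaw": 2},
  {"x": 0, "y": 0, "z": -1.5, "twist": 0, "jaw": 2},
  {"x": 0, "y": 0, "z": -1.5, "twist": 0, "jaw": 2},
])

```text
clock: 8.5
eef_pos: [0.4962, 0.2129, 0.2176]
tool_rot: [-0.299, 0.643, 0.298, 0.639]
ft_force: [-1.1, -1.2, -2.5]
grip_width: 0.032
```

```bash
python3 f.py
```

```text
8.5 [0.4962 0.2129 0.2176] bottom 0.0726 [-1.1 -1.2 -2.5] [ 0.03 -0.   -0.  ] 0.03201395057929001 vel 0.013
yaw 49.95 xaxis [-0.0037 -0.0046 -1.    ] [ 0.41  0.33  0.09  1.34 -0.    1.11]
```

Emit:
step_arm([
  {"x": 0, "y": 0, "z": -0.2, "twist": 0, "jaw": 2},
  {"x": 0, "y": 0, "z": -0.4, "twist": 0, "jaw": 2},
  {"x": 0, "y": 0, "z": -0.6, "twist": 0, "jaw": 2},
  {"x": 0, "y": 0, "z": -0.8, "twist": 0, "jaw": 2},
  {"x": 0, "y": 0, "z": -1, "twist": 0, "jaw": 2},
  {"x": 0, "y": 0, "z": -1.2, "twist": 0, "jaw": 2},
  {"x": 0, "y": 0, "z": -1.2, "twist": 0, "jaw": 2},
])

```text
clock: 9.08
eef_pos: [0.4966, 0.2136, 0.2058]
tool_rot: [-0.299, 0.642, 0.298, 0.64]
ft_force: [0.2, 2.9, -2.4]
grip_width: 0.0319
```

```bash
python3 f.py
```

```text
9.0833 [0.4966 0.2136 0.2058] bottom 0.0608 [ 0.2  2.9 -2.4] [ 0.77 -0.21 -0.01] 0.03185872710973976 vel 0.005
yaw 49.96 xaxis [-0.0027 -0.0029 -1.    ] [ 0.41  0.34  0.07  1.31 -0.    1.11]
```

The force on the tool now points along the button direction, so the bell is at the button. Continuing.

Emit:
step_arm([
  {"x": 0, "y": 0, "z": -0.2, "twist": 0, "jaw": 2},
  {"x": 0, "y": 0, "z": -0.4, "twist": 0, "jaw": 2},
  {"x": 0, "y": 0, "z": -0.6, "twist": 0, "jaw": 2},
  {"x": 0, "y": 0, "z": -0.6, "twist": 0, "jaw": 2},
])

```text
clock: 9.42
eef_pos: [0.497, 0.214, 0.2002]
tool_rot: [-0.299, 0.642, 0.298, 0.64]
ft_force: [0.4, 1.9, 0.9]
grip_width: 0.0321
```

```bash
python3 f.py
```

```text
9.4167 [0.497  0.214  0.2002] bottom 0.0552 [0.4 1.9 0.9] [ 0.65 -0.28  0.03] 0.03213358666530303 vel 0.004
yaw 49.96 xaxis [-0.0013 -0.0018 -1.    ] [ 0.41  0.34  0.06  1.29 -0.    1.11]
```

Emit:
step_arm([
  {"x": 0, "y": 0, "z": -0.2, "twist": 0, "jaw": 2},
  {"x": 0, "y": 0, "z": -0.4, "twist": 0, "jaw": 2},
  {"x": 0, "y": 0, "z": -0.6, "twist": 0, "jaw": 2},
  {"x": 0, "y": 0, "z": -0.6, "twist": 0, "jaw": 2},
])

```text
clock: 9.75
eef_pos: [0.497, 0.2141, 0.1933]
tool_rot: [-0.299, 0.642, 0.298, 0.64]
ft_force: [0.2, 1.8, -1.6]
grip_width: 0.0324
```

```bash
python3 f.py
```

```text
9.75 [0.497  0.2141 0.1933] bottom 0.0483 [ 0.2  1.8 -1.6] [ 0.64 -0.37  0.03] 0.032430152863528516 vel 0.004
yaw 49.96 xaxis [-0.002  -0.0018 -1.    ] [ 0.41  0.34  0.04  1.28 -0.    1.11]
```

Emit:
step_arm([
  {"x": 0, "y": 0, "z": -0.2, "twist": 0, "jaw": 2},
  {"x": 0, "y": 0, "z": -0.4, "twist": 0, "jaw": 2},
  {"x": 0, "y": 0, "z": -0.6, "twist": 0, "jaw": 2},
  {"x": 0, "y": 0, "z": -0.7, "twist": 0, "jaw": 2},
  {"x": 0, "y": 0, "z": -0.8, "twist": 0, "jaw": 2},
  {"x": 0, "y": 0, "z": -0.8, "twist": 0, "jaw": 2},
])

```text
clock: 10.25
eef_pos: [0.4968, 0.2142, 0.1848]
tool_rot: [-0.299, 0.642, 0.299, 0.64]
ft_force: [1.2, 2.6, -2.0]
grip_width: 0.0322
```

```bash
python3 f.py
```

```text
10.25 [0.4968 0.2142 0.1848] bottom 0.0398 [ 1.2  2.6 -2. ] [ 0.71 -0.39 -0.  ] 0.032210461819030055 vel 0.003
yaw 49.97 xaxis [-0.0026 -0.0017 -1.    ] [ 0.41  0.35  0.03  1.26 -0.    1.11]
```

Emit:
step_arm([
  {"x": 0, "y": 0, "z": -0.05, "twist": 0, "jaw": 2},
  {"x": 0, "y": 0, "z": -0.1, "twist": 0, "jaw": 2},
  {"x": 0, "y": 0, "z": -0.15, "twist": 0, "jaw": 2},
  {"x": 0, "y": 0, "z": -0.15, "twist": 0, "jaw": 2},
])

```text
clock: 10.58
eef_pos: [0.4967, 0.2142, 0.1832]
tool_rot: [-0.299, 0.642, 0.299, 0.64]
ft_force: [0.4, 1.6, -0.5]
grip_width: 0.0323
```

```bash
python3 f.py
```

```text
10.5833 [0.4967 0.2142 0.1832] bottom 0.0382 [ 0.4  1.6 -0.5] [ 0.61 -0.25 -0.01] 0.032266027199360565 vel 0.003
yaw 49.97 xaxis [-0.0028 -0.0016 -1.    ] [ 0.41  0.35  0.03  1.25 -0.    1.11]
```

Emit:
step_arm([
  {"x": 0, "y": 0, "z": -0.05, "twist": 0, "jaw": 2},
  {"x": 0, "y": 0, "z": -0.1, "twist": 0, "jaw": 2},
  {"x": 0, "y": 0, "z": -0.1, "twist": 0, "jaw": 2},
])

```text
clock: 10.83
eef_pos: [0.4968, 0.2142, 0.1832]
tool_rot: [-0.299, 0.642, 0.299, 0.64]
ft_force: [-0.9, 2.6, 4.7]
grip_width: 0.032
```

```bash
python3 f.py
```

```text
10.8333 [0.4968 0.2142 0.1832] bottom 0.0382 [-0.9  2.6  4.7] [ 0.41  0.15 -0.02] 0.03204887979753482 vel 0.002
yaw 49.97 xaxis [-0.0019 -0.0013 -1.    ] [ 0.41  0.35  0.03  1.25 -0.    1.11]
```

Seated: z stopped at 0.1832 with an upward reaction of about 7 N. The hole is at about 45° and the button at about 65°, so I'll turn in small increments and watch the torque.

Emit:
step_arm([
  {"x": 0, "y": 0, "z": 0, "twist": 2, "jaw": 2},
  {"x": 0, "y": 0, "z": 0, "twist": 4, "jaw": 2},
  {"x": 0, "y": 0, "z": 0, "twist": 6, "jaw": 2},
  {"x": 0, "y": 0, "z": 0, "twist": 8, "jaw": 2},
  {"x": 0, "y": 0, "z": 0, "twist": 10, "jaw": 2},
  {"x": 0, "y": 0, "z": 0, "twist": 10, "jaw": 2},
])

```text
clock: 11.33
eef_pos: [0.4968, 0.2143, 0.1832]
tool_rot: [-0.354, 0.613, 0.354, 0.612]
ft_force: [-0.8, 1.5, 0.5]
grip_width: 0.032
```

```bash
python3 f.py
```

```text
11.3333 [0.4968 0.2143 0.1832] bottom 0.0382 [-0.8  1.5  0.5] [ 0.64 -0.15  0.19] 0.032001490059150484 vel 0.041
yaw 60.02 xaxis [-0.0017 -0.0014 -1.    ] [ 0.41  0.35  0.03  1.25 -0.    0.93]
```

Emit:
step_arm([
  {"x": 0, "y": 0, "z": 0, "twist": 1, "jaw": 2},
  {"x": 0, "y": 0, "z": 0, "twist": 2, "jaw": 2},
  {"x": 0, "y": 0, "z": 0, "twist": 3, "jaw": 2},
  {"x": 0, "y": 0, "z": 0, "twist": 4, "jaw": 2},
  {"x": 0, "y": 0, "z": 0, "twist": 4, "jaw": 2},
])

```text
clock: 11.75
eef_pos: [0.4967, 0.2139, 0.1832]
tool_rot: [-0.375, 0.6, 0.375, 0.599]
ft_force: [-0.4, -0.3, 2.2]
grip_width: 0.0323
```

```bash
python3 f.py
```

```text
11.75 [0.4967 0.2139 0.1832] bottom 0.0382 [-0.4 -0.3  2.2] [-0.08 -0.04  0.03] 0.03233406427584513 vel 0.024
yaw 64.05 xaxis [-0.0017 -0.0025 -1.    ] [ 0.41  0.35  0.03  1.25 -0.    0.86]
```

The sideways load and the moment have dropped to zero (0.64 → -0.08 N m), so the button seems to have sprung into the hole at a mast yaw of about 59°. I'll check with a small, gentle turn.

Emit:
step_arm([
  {"x": 0, "y": 0, "z": 0, "twist": 1, "jaw": 2},
  {"x": 0, "y": 0, "z": 0, "twist": 2, "jaw": 2},
  {"x": 0, "y": 0, "z": 0, "twist": 2, "jaw": 2},
])

```text
clock: 12.0
eef_pos: [0.4969, 0.2137, 0.1832]
tool_rot: [-0.386, 0.594, 0.385, 0.592]
ft_force: [0.2, -0.8, 1.5]
grip_width: 0.0322
```

```bash
python3 f.py; python3 meas.py c; python3 -c "
import cv2,numpy as np
cv2.imwrite('pics/c_both.png',np.hstack([cv2.imread('pics/c_scene_c.png')[:,40:440],cv2.imread('pics/c_side_c.png')[:,40:440]]))"
```

```text
12.0 [0.4969 0.2137 0.1832] bottom 0.0382 [ 0.2 -0.8  1.5] [ 0.02 -0.22 -0.02] 0.032167912759150895 vel 0.024
yaw 66.09 xaxis [-0.0012 -0.0028 -1.    ] [ 0.41  0.35  0.03  1.25 -0.    0.82]
12.0 [0.4969 0.2137 0.1832] [ 0.2 -0.8  1.5] [ 0.02 -0.22 -0.02] 0.032167912759150895 vel 0.024
yaw 66.09 xaxis [-0.0012 -0.0028 -1.    ]
scene 0.018 162 [0.4956 0.2123] 0.0015
scene 0.06 186 [0.496  0.2125] 0.0023
scene 0.1 181 [0.4977 0.2144] 0.0025
  ferrule zmin [0.0185 0.0188 0.0189 0.019  0.0192 0.0192 0.0193 0.0193]
  plate 311 60.6
side 0.018 103 [0.4971 0.2137] 0.0018
side 0.06 141 [0.4961 0.2134] 0.003
side 0.1 131 [0.4961 0.216 ] 0.0031
  ferrule zmin [0.0184 0.0184 0.0185 0.0186 0.0187 0.0188 0.0188 0.0188]
  plate 472 61.1
```

View pics/c_both.png

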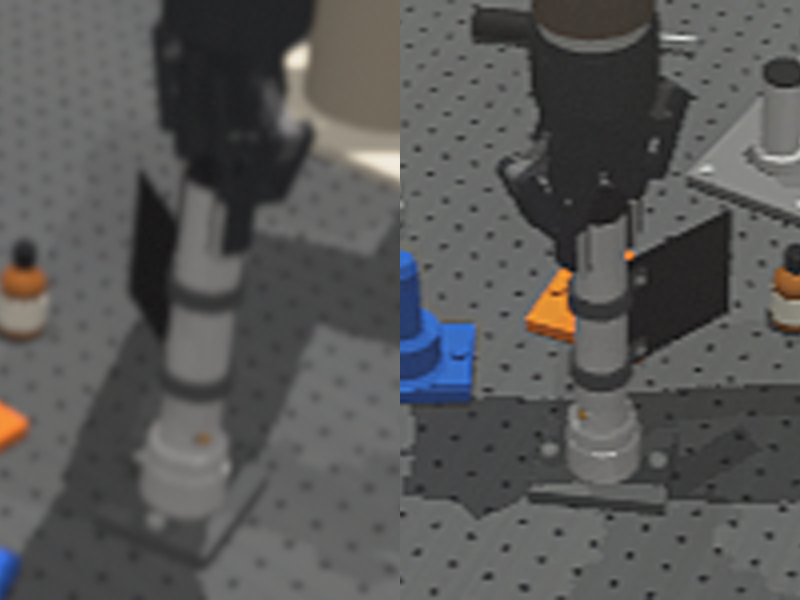

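The brass pin shows through the tube's hole in both views, at scene crop (203,438) and side crop (582,413). There is no torque at yaw 61°, so it is within the play. Releasing.

Emit:
step_arm([
  {"x": 0, "y": 0, "z": 0, "twist": 0, "jaw": 3.6},
  {"x": 0, "y": 0, "z": 0, "twist": 0, "jaw": 4.5},
  {"x": 0, "y": 0, "z": 0, "twist": 0, "jaw": 6},
  {"x": 0, "y": 0, "z": 0, "twist": 0, "jaw": 8},
  {"x": 0, "y": 0, "z": 0, "twist": 0, "jaw": 8.5},
  {"x": 0, "y": 0, "z": 0, "twist": 0, "jaw": 8.5},
  {"x": 0, "y": 0, "z": 0, "twist": 0, "jaw": 8.5},
  {"x": 0, "y": 0, "z": 0, "twist": 0, "jaw": 8.5},
])

```text
clock: 12.77
eef_pos: [0.4968, 0.2137, 0.1832]
tool_rot: [-0.386, 0.594, 0.385, 0.592]
ft_force: [0.7, 0.6, 0.1]
grip_width: 0.0848
```

Emit:
step_arm([
  {"x": 0, "y": 0, "z": 1, "twist": 0, "jaw": 8.5},
  {"x": 0, "y": 0, "z": 3, "twist": 0, "jaw": 8.5},
  {"x": 0, "y": 0, "z": 5, "twist": 0, "jaw": 8.5},
  {"x": 0, "y": 0, "z": 8, "twist": 0, "jaw": 8.5},
  {"x": 0, "y": 0, "z": 11, "twist": 0, "jaw": 8.5},
  {"x": 0, "y": 0, "z": 13, "twist": 0, "jaw": 8.5},
  {"x": 0, "y": 0, "z": 13, "twist": 0, "jaw": 8.5},
  {"x": 0, "y": 0, "z": 13, "twist": 0, "jaw": 8.5},
])

```text
clock: 13.43
eef_pos: [0.4976, 0.2141, 0.3153]
tool_rot: [-0.386, 0.592, 0.385, 0.593]
ft_force: [-0.5, 0.1, -0.2]
grip_width: 0.0847
```

```bash
python3 f.py; python3 - <<'E'
from h import *
W=[]
for n in("scene","side"):
    p,d=bot.camera(n);P=pts(n,d).reshape(-1,3);H=np.hypot(P[:,0]-.496,P[:,1]-.2135)
    for z0,z1,r,R in [(.056,.062,.02,.0165),(.17,.222,.022,.0165),(.04,.05,.028,.022),(.018,.034,.03,.024)]:
        q=P[(H<r)&(P[:,2]>z0)&(P[:,2]<z1)];print(n,z0,len(q),fitcirc(q[:,:2],R)[0].round(4))
    q=P[(H<.014)&(P[:,2]>.2)];print("top z",np.median(q[:,2]).round(4))
    q=P[(P[:,2]>.09)&(P[:,2]<.16)&(H>.032)&(H<.11)];l=cv2.fitLine(q[:,:2].astype(np.float32),cv2.DIST_HUBER,0,.01,.01).ravel();print("plate",np.degrees(np.arctan2(l[1],l[0])).round(1))
    c=proj(n,[[.496,.2135,.062]])[0].astype(int);x0,y0=c-[25,45];W.append(cv2.resize(p[y0:y0+70,x0:x0+47],(400,600),interpolation=cv2.INTER_CUBIC))
    a=np.load(f"pics/{n}0_p.npy");print("bystander diff img saved");cv2.imwrite(f"pics/end_{n}.png",p[:,:,::-1])
cv2.imwrite("pics/end_c.png",np.hstack(W)[:,:,::-1])
E
```

```text
13.4333 [0.4976 0.2141 0.3153] bottom 0.1703 [-0.5  0.1 -0.2] [-0.01  0.04 -0.01] 0.08466083412911454 vel 0.069
yaw 66.05 xaxis [ 0.0027 -0.0011 -1.    ] [ 0.41  0.31  0.31  1.57 -0.    0.83]
scene 0.056 27 [0.4951 0.2119]
scene 0.17 335 [0.4954 0.2121]
scene 0.04 73 [0.4952 0.2122]
scene 0.018 129 [0.495  0.2121]
top z 0.2293
plate 60.4
bystander diff img saved
side 0.056 22 [0.4966 0.2141]
side 0.17 212 [0.4968 0.2138]
side 0.04 60 [0.4973 0.214 ]
side 0.018 82 [0.4967 0.2137]
top z 0.4008
plate 61.0
bystander diff img saved
```

View pics/end_c.png

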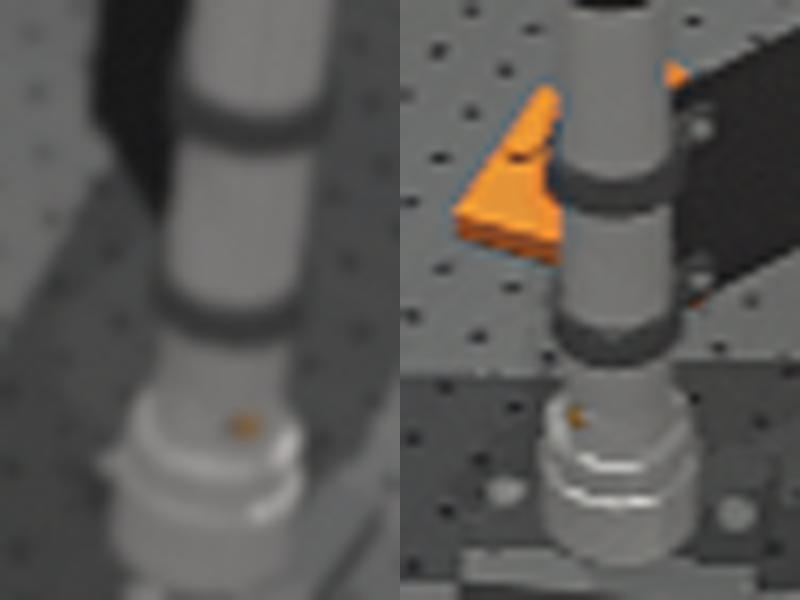

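View pics/end_side.png

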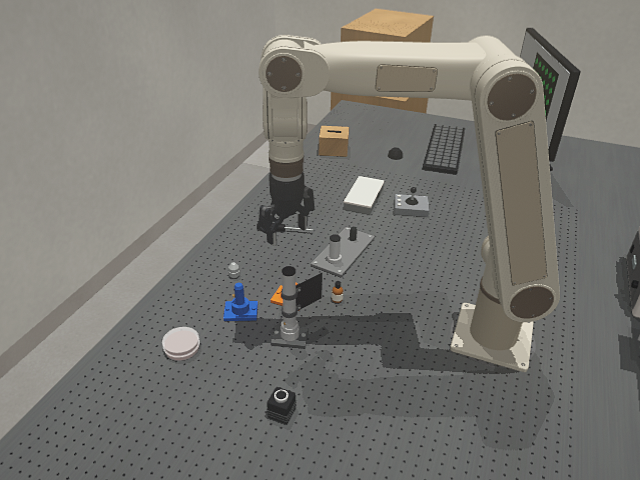

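It stands alone. As a last check that the button is fully out (about 2 mm proud of the tube) and not just visible, I'll look from the button side with the wrist camera.

Emit:
step_arm([
  {"x": 0.5, "y": 1, "z": 0, "twist": -7, "jaw": 8.5},
  {"x": 1, "y": 2, "z": 0, "twist": -14, "jaw": 8.5},
  {"x": 1.5, "y": 3, "z": 0, "twist": -21, "jaw": 8.5},
  {"x": 2, "y": 4, "z": 0, "twist": -28, "jaw": 8.5},
  {"x": 2.5, "y": 5, "z": 0, "twist": -35, "jaw": 8.5},
  {"x": 3, "y": 6, "z": 0, "twist": -42, "jaw": 8.5},
  {"x": 3.5, "y": 7, "z": 0, "twist": -49, "jaw": 8.5},
  {"x": 4, "y": 8, "z": 0, "twist": -56, "jaw": 8.5},
  {"x": 4.5, "y": 9, "z": 0, "twist": -63, "jaw": 8.5},
  {"x": 5, "y": 10, "z": 0, "twist": -70, "jaw": 8.5},
])

```text
clock: 14.37
eef_pos: [0.546, 0.3137, 0.3105]
tool_rot: [0.026, 0.709, -0.027, 0.704]
ft_force: [1.3, -0.2, -0.2]
grip_width: 0.0847
```

Emit:
step_arm([
  {"x": 0, "y": 0, "z": -1, "twist": -7, "jaw": 8.5},
  {"x": 0, "y": 0, "z": -2, "twist": -14, "jaw": 8.5},
  {"x": 0, "y": 0, "z": -3, "twist": -20, "jaw": 8.5},
  {"x": 0, "y": 0, "z": -3, "twist": -20, "jaw": 8.5},
  {"x": 0, "y": 0, "z": -3, "twist": -20, "jaw": 8.5},
])

```text
clock: 14.78
eef_pos: [0.5451, 0.3132, 0.2785]
tool_rot: [0.147, 0.695, -0.149, 0.688]
ft_force: [0.6, -0.3, 0.2]
grip_width: 0.0848
```

```bash
python3 f.py; python3 - <<'E'
from h import *
o=bot.get_obs();p,d=bot.camera("wrist")
P=pts("wrist",d,o)
c=proj("wrist",[[.4955+.0175*.485,.2138+.0175*.875,.062]],o)[0];print(c)
H=np.hypot(P[...,0]-.4955,P[...,1]-.2138)
s=(H<.022)&(P[...,2]>.075)&(P[...,2]<.082)|(H<.022)&(P[...,2]>.053)&(P[...,2]<.056)
a,r=fitcirc(P[s][:,:2],.0165);print("tube axis",a.round(4),r,s.sum())
pi=p.astype(int);m=(pi[...,0]-pi[...,2]>50);yy,xx=np.mgrid[:480,:640];m&=np.hypot(xx-c[0],yy-c[1])<20
q=P[m];rr=np.hypot(q[:,0]-a[0],q[:,1]-a[1]);print("brass",m.sum(),"radius mm",np.sort(rr*1000).round(1)[[0,len(rr)//4,len(rr)//2,3*len(rr)//4,-1]] if len(rr) else 0,"ang",np.degrees(np.arctan2(q[:,1]-a[1],q[:,0]-a[0])).mean() if len(q) else 0, q[:,2].mean() if len(q) else 0)
x0,y0=(c-[40,30]).astype(int);x0=max(x0,0);y0=max(y0,0)
cv2.imwrite("pics/w9.png",p[:,:,::-1]);cv2.imwrite("pics/w9c.png",cv2.resize(p[y0:y0+60,x0:x0+80],(800,600),interpolation=cv2.INTER_CUBIC)[:,:,::-1])
E
```

```text
14.7833 [0.5451 0.3132 0.2785] bottom 0.1335 [ 0.6 -0.3  0.2] [ 0.05  0.03 -0.01] 0.08479942406012221 vel 0.04
yaw -24.14 xaxis [-1.100e-02 -5.000e-04 -9.999e-01] [0.52 0.51 0.52 1.59 0.01 2.51]
[315.75511871 285.14327872]
tube axis [0.4958 0.2141] 0.001852123623548692 168
brass 19 radius mm [15.  16.5 17.4 17.7 18.3] ang 67.75701960260575 0.06458166201154847
```

View pics/w9c.png

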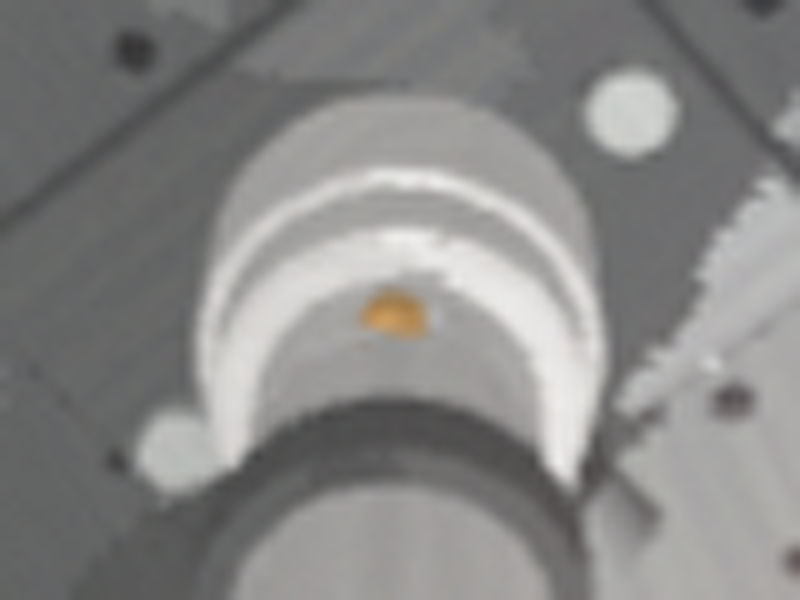

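The pin is visible at its full width (crop 360–428, 315) and reaches a radius of up to 18.3 mm, against 16.5 mm for the tube. It may sit near one edge of the hole, so I'll take a closer, more sideways look.

Emit:
step_arm([
  {"x": 0.7, "y": 1.2, "z": 0, "twist": 0, "jaw": 8.5},
  {"x": 1.4, "y": 2.6, "z": -1, "twist": 0, "jaw": 8.5},
  {"x": 1.4, "y": 2.6, "z": -3, "twist": 0, "jaw": 8.5},
  {"x": 1.4, "y": 2.6, "z": -6, "twist": 0, "jaw": 8.5},
  {"x": 1.4, "y": 2.6, "z": -9, "twist": 0, "jaw": 8.5},
  {"x": 1.4, "y": 2.6, "z": -11, "twist": 0, "jaw": 8.5},
  {"x": 1.4, "y": 2.6, "z": -12, "twist": 0, "jaw": 8.5},
  {"x": 1.4, "y": 2.6, "z": -12, "twist": 0, "jaw": 8.5},
  {"x": 1.4, "y": 2.6, "z": -12, "twist": 0, "jaw": 8.5},
])

```text
clock: 15.58
eef_pos: [0.5599, 0.3396, 0.1605]
tool_rot: [0.147, 0.695, -0.148, 0.688]
ft_force: [0.3, 0.2, 0.7]
grip_width: 0.0849
```

```bash
python3 f.py; python3 - <<'E'
from h import *
o=bot.get_obs();p,d=bot.camera("wrist");np.savez("pics/w10.npz",p=p,d=d)
P=pts("wrist",d,o)
c=proj("wrist",[[.4955+.0175*.485,.2138+.0175*.875,.062]],o)[0];print(c)
pi=p.astype(int);m=(pi[...,0]-pi[...,2]>50);yy,xx=np.mgrid[:480,:640];m&=np.hypot(xx-c[0],yy-c[1])<20
H=np.hypot(P[...,0]-.4957,P[...,1]-.2140)
big=cv2.dilate(m.astype(np.uint8),np.ones((7,7)))>0
s=(H<.021)&(P[...,2]>.055)&(P[...,2]<.08)&~big
a,r=fitcirc(P[s][:,:2],.0165);print("tube axis",a.round(4),r,s.sum())
rad=(np.hypot(P[...,0]-a[0],P[...,1]-a[1])*1000).round(1);ang=np.degrees(np.arctan2(P[...,1]-a[1],P[...,0]-a[0])).round(0)
v,u=np.nonzero(m);print(u.min(),u.max(),v.min(),v.max())
for y in range(v.min()-2,v.max()+3): print(y,rad[y,u.min()-4:u.max()+5], "".join("B" if k else "." for k in m[y,u.min()-4:u.max()+5]))
y=(v.min()+v.max())//2;print(ang[y,u.min()-4:u.max()+5])
s3=(P[...,2]>.095)&(P[...,2]<.16)
x0,y0=(c-[32,24]).astype(int)
cv2.imwrite("pics/w10c.png",cv2.resize(p[y0:y0+48,x0:x0+64],(800,600),interpolation=cv2.INTER_NEAREST)[:,:,::-1])
E
```

```text
15.5833 [0.5599 0.3396 0.1605] bottom 0.0155 [0.3 0.2 0.7] [ 0.03 -0.01  0.04] 0.08486210915212522 vel 0.035
yaw -24.12 xaxis [-8.6e-03  9.0e-04 -1.0e+00] [0.54 0.59 0.35 1.34 0.01 2.53]
[310.49821218 379.85464885]
tube axis [0.4955 0.2138] 0.0004974237890260551 366
305 312 378 385
376 [16.3 17.6 15.9 16.6 16.2 16.  16.4 17.  16.2 16.5 15.4 15.9 16.5 16.2
 16.5 16.7] ................
377 [16.  17.2 16.  16.3 17.2 16.7 16.4 16.7 17.  17.6 16.3 16.4 16.5 17.
 17.2 16.5] ................
378 [15.4 16.7 16.6 16.8 17.4 15.5 17.9 18.4 19.  17.9 16.5 16.8 16.1 17.2
 16.2 16.4] ......BBB.......
379 [16.4 16.9 16.5 16.  18.4 18.9 18.4 18.4 18.4 18.1 18.8 15.5 15.6 17.4
 16.9 16.2] .....BBBBBB.....
380 [15.4 16.  16.5 16.  18.2 18.2 19.2 18.6 17.5 18.7 19.2 18.5 15.1 15.5
 16.1 16.7] ....BBBBBBB.....
381 [16.3 16.1 16.4 17.7 17.6 18.1 18.  17.5 18.2 18.3 17.5 18.4 14.7 14.8
 14.7 16.3] ....BBBBBBB.....
382 [16.1 15.6 16.4 16.1 17.  17.2 18.1 17.8 16.9 18.  17.4 18.1 12.3 12.4
 14.6 16.1] ....BBBBBBBB....
383 [15.8 15.7 15.7 16.1 16.5 17.1 16.9 17.  17.  17.1 17.3 15.9 12.5 11.6
 12.3 15.7] ....BBBBBBBB....
384 [15.7 16.6 16.3 16.5 16.1 16.9 16.2 16.4 16.7 15.5 15.  15.  13.1 11.5
 12.3 16.2] ......BBBBBB....
385 [15.6 16.3 17.  15.9 16.4 15.9 15.9 17.  15.9 16.  15.9 14.2 12.5 13.8
 15.8 15.7] .........B......
386 [16.3 16.2 15.9 16.7 14.2 15.9 16.2 16.8 16.5 15.9 16.5 15.6 16.9 16.4
 16.4 16.3] ................
387 [17.2 15.7 16.3 16.4 16.6 16.2 16.  15.7 17.4 16.2 17.4  nan 16.6 17.
 15.6 12.7] ................
[89. 86. 82. 78. 75. 72. 70. 67. 65. 62. 60. 57. 52. 49. 46. 44.]
```

View pics/w10c.png

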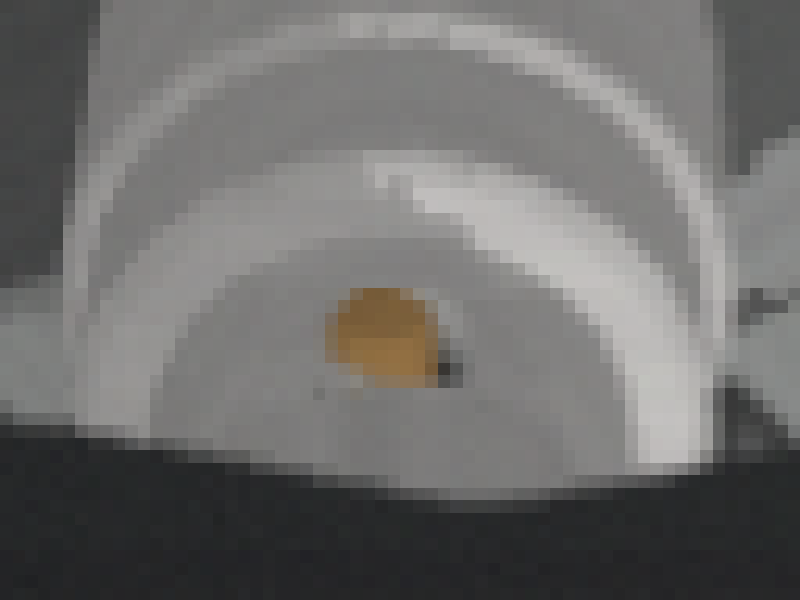

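The tip of the pin sits at a radius of about 18.4 mm, and fully out is 18.5 mm. It is through the hole, with the hole's gap visible beside it at crop (450,370). Handing in.

```bash
python3 -c "
from workcell import bot
print(bot.job_done(), bot.get_obs()['clock'])"
```

```text
the job is handed in; nothing more can be done
the job is handed in; nothing more can be done
```

The baffle is on the steel foot's post, fully home, and the spring button has clicked out through the tube's hole. I handed the job in at about 15.6 s of the 61 s allowed; no verdict was reported.

**What I did:** I gripped the bare upper tube, lifted it off its peg and carried it to the steel foot, turning it to arrive about 16–20° short of the button. I lowered it in steps of 2–3 mm until it seated, with about 7 N upward reaction. Then I turned it about 14° until the side load vanished, turned 2° more with no torque felt, and let go.

**Last checks:**
- **Position:** the tube is within about 0.5 mm of the foot's axis in both cameras, judged both low and high on the tube, so it stands upright.
- **Height:** the bottom came to about 38.2 mm above the bench, and the shoulder is at 38 mm.
- **Button:** its tip stands about 18.4 mm from the axis (fully out is 18.5 mm), with roughly 0.5 mm of noise. It sits towards one edge of the hole: the hole is at about 61° and the pin at about 62–67°, so it is near the limit of its play.
- **Bystanders:** nothing appeared to have moved in the final pictures; I did not measure their positions.

**What failed or disagreed:**
- The first move call was refused because its rows lacked some keys.
- The side camera's reading of the tube's top height was useless, because it caught the gripper instead. The scene camera read 229 mm, against 228 mm expected.

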